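# Clear the frying station: empty, fold and stow the splash guard

### The arm

A 6-joint arm with a two-finger parallel gripper is mounted at the origin on a cart in front of the work surface, level with it; the furniture and walls round the work are solid. World frame = base frame: x ahead of the robot, y to its left, z up, the work surface at z = 0. Lengths are in mm, angles in rad, forces in N, time in s.
With the tool pointing down it reaches from about 300 to 775 mm from the base axis. Payload 14.6 kg.
Tool frame: the origin (TCP) lies at the very end of the fingers, on their centre line; the grasp point (between the pads) lies 19 mm behind it; z points along the fingers, y is the line along which they close (so a half turn about z gives the same grasp; the last joint's range is limited). The gripper opens to 94 mm and grips with 3 to 60 N. Pads are 16 mm wide; open, the fingers measure 119 mm over their backs; the gripper's body (75 mm by 177 mm) begins 78 mm behind the grasp point.
Start: joints at [1.207, 0.3, 1.521, -0, 1.321, -0.067], TCP at [160.851, 525.943, 205.446] pointing down, gripper open.
Joint ranges: [-3.03, 3.03], [-0.79, 2.21], [0.23, 2.52], [-1.04, 4.18], [0, 3.07], [-2.55, 2.55]. Speed limits (rad/s): [2.22, 2.22, 2.57, 3.14, 3.14, 3.14].

### API

Orientations are given as [roll, pitch, yaw] about the fixed x, y, z axes, in that order (R = Rz(yaw) Ry(pitch) Rx(roll)).
In Python, from cell import manip, camera, get_calibration gives the robot as it stands. The module is installed in compiled form; this text tells all that it offers.
- The arm moves only by the tool jog_arm, never from a script. Its argument "plan" is one flat list of numbers, 6 for each row, row after row: the shift along the world's x, y, z in m, then the turn, a rotation vector about the world's x, y, z in degrees. A call has 1 to 20 rows; each row is the pose to reach, as a shift and turn from the pose commanded when the call began; what a row does not reach only later rows make up. A row lasts 1/10 s, in which the tool goes at most 50 mm and 8.59 degrees, less where a joint would pass 70% of its speed; a pose out of reach is approached as far as the arm can. A call with a gripper value outside its range is refused whole. "claw" is the finger opening in m, from 0 to 0.094, set as the call begins (left out, the last holds). The fingers move at their own pace and stop on an object; "force" is the grip in N (left out, the last holds). Time passes only in rows, so rows that repeat a pose let the fingers close. It gives the time, the measured TCP pose, the force, the opening and the grip force at its end, in the units of the state.
- manip.read_state(): the state, without advancing time (a new reading comes with each control period).
- camera(name): name is "scene" or "top" or "wrist"; returns (picture, depth): 420x560x3 uint8, red, green, blue; 420x560 float32, mm along the optical axis (not along the pixel's ray), 0 where there is no reading.
- get_calibration(name): a dict with "fx", "fy", "cx", "cy" (pixels), "k1" (the pictures are not rectified: a ray, as slopes to the right and down, at radius r is drawn at 1 + k1 r^2 times it, then the intrinsics apply), "origin" and "attitude" of the camera in the world. Camera axes: x right, y down, z forward; pixel columns grow to the right and rows downward; lengths in mm; the calibration is good to about 2 mm. A picture is of the moment at which its call begins: read the wrist's pose just before it. get_calibration takes no time and is no camera call; for the wrist camera it gives the pose at the moment of the call.
- manip.sign_off(): hands the job in; it is judged then, once.
The state is a dict: "clock": time; "joints": joint angles; "qd": joint speeds; "effort": joint torques, N m; "eef_pos": TCP position; "eef_rot": TCP orientation; "wrist_force": force on the tool from outside, world axes, zero at the start; "moment": the same for the moment, N m; "finger_gap": finger opening in mm; "finger_force": force on a finger pad.
Only numpy, scipy, OpenCV 4.12 (cv2) and the standard library are available. Lean on these libraries where they do the work, as an engineer would, in place of code of your own. Each camera call takes 0.05 s, during which the arm holds its last target. There are 200 camera calls.

### The job

Clear the frying station: stand every seasoning from inside the splash guard in the wooden caddy. Fold the guard flat, first its left-hand side leaf (seen from the robot; on the shallower hinges), then the right-hand one over it, and stand it upright on the caddy's floor too, gently sliding the mustard jar and the tin there aside, without tipping them, to make room. Leave everything else on the table alone.

Things in the scene. Friction and masses are not known exactly. Their poses are not given: they have to be found in the camera images.
- guard: Aluminium splash guard, 0.6 kg, open like a U to its -x: back leaf along y (208 long, 8 thick, faces x = -4, +4; top z = 135) and two side leaves on upright hinges. Origin: on the table under the middle of the back leaf. Two cross feet (x -30 to +12, 16 wide, 7 high, at y = +-65) let it stand when folded. Folded: x -24 to +4, y -115 to +115; lift it gripped across the middle of its top edge.
- leaf_inner (a joint): Inner side leaf, at guard +y. 0 = square to the back leaf, pointing to guard -x; grows inward (counter-clockwise from above) to 1.571, folded flat, its stop. Pin at guard x = -5, y = +110. 8 mm thick, 201 long from the pin, z 7 to 135; middle plane at 0: guard y = +115, folded: x = -10. Stays where left; under 2 N at its end moves it. Cannot get in once the other leaf is folded.
- leaf_outer (a joint): Outer side leaf, at guard -y. 0 = square to the back leaf, pointing to guard -x; grows inward (clockwise from above) to 1.571, folded flat over the inner leaf, its stop. Pin at guard x = -10, y = -110 (deeper hinges). Size and stiffness as the inner leaf; middle plane at 0: guard y = -120, folded: x = -20.
- leaf_inner_end (a point): Point on the top edge of the inner leaf, in the middle of its thickness, 180 mm from its pin.
- leaf_outer_end (a point): Point on the top edge of the outer leaf, in the middle of its thickness, 180 mm from its pin.
- packet_top (a point): Middle of the top edge of the folded packet (guard x = -10, y = 0, z = 135 mm).
- caddy: Fixed shallow wooden caddy. Origin: on the table under its middle. Inside 140 along its x and 330 along its y, walls 8 thick and 46 high, floor top at z = 6. Low steel handle bars (41 high, 23 out) outside its +y and -y ends. The seasonings fit in a row between mustard jar and tin along one long wall, the folded guard along the other.
- spice_a: Spice jar with red cap, 41 mm diameter, 105 mm high, 0.11 kg, upright. Origin at the middle of its underside. Stands inside the guard; may be absent.
- spice_b: Spice jar with red cap, 41 mm diameter, 105 mm high, 0.11 kg, upright. Origin at the middle of its underside. Stands inside the guard; may be absent.
- spice_c: Spice jar with red cap, 41 mm diameter, 105 mm high, 0.11 kg, upright. Origin at the middle of its underside. Stands inside the guard; may be absent.
- pepper_shaker: Pepper shaker, 44 mm diameter, 90 mm high, upright. Origin at the middle of its underside. Stands inside the guard; may be absent.
- mustard_jar: Mustard jar with dark lid, 75 mm diameter, 112 high, 0.4 to 0.9 kg, loose in the caddy near its +y end, halfway between the long walls: the folded guard does not fit beside it until it is slid to a long wall. Too wide to grip; pushed lower than 50 mm above the floor it slides upright. Origin: middle of its underside.
- tin_b: Food tin, 75 mm diameter, 110 high, 0.3 to 0.7 kg, loose in the caddy near its -y end, halfway between the long walls: the folded guard does not fit beside it until it is slid to a long wall. Too wide to grip; pushed lower than 50 mm above the floor it slides upright. Origin: middle of its underside.
- kitchen_timer: Red and white kitchen timer, 68 mm diameter, 57 mm high; a bystander.
- garlic: Garlic bulb, 58 mm; a bystander.
- lemon: Lemon, 66 x 51 mm; a bystander.

How it is judged (in metres and radians):
On the way, in this order (a step that is already met when the one before it is completed fails the run):
1. the inner leaf is folded flat against the back leaf while the outer one is still open (value of joint leaf_inner above 1.47 rad and value of joint leaf_outer below 1 rad), for 0.2 s.
2. the outer leaf is folded flat over the inner one (value of joint each of leaf_inner, leaf_outer above 1.47 rad), for 0.2 s.
At the end, for the whole second after the job is handed in: The guard, both leaves within 6 degrees of flat, stands upright (8 degrees) in the caddy with its feet on the floor (6 mm); each seasoning present, the mustard jar and the tin stand upright (9 degrees) in the caddy on its floor; all is at rest (all of step 2 and angle between guard's own z axis and vertical below 0.14 rad and linear speed of each of guard, spice_a, spice_b, spice_c, pepper_shaker, mustard_jar, tin_b below 0.02 m/s and x of guard in the frame of caddy between -0.07 and 0.07 m and y of guard in the frame of caddy between -0.06 and 0.06 m and z of guard in the frame of caddy between 0 and 0.012 m and x of spice_a in the frame of caddy between -0.07 and 0.07 m and y of spice_a in the frame of caddy between -0.165 and 0.165 m and z of spice_a in the frame of caddy between 0 and 0.012 m and angle between each of spice_a, spice_b, spice_c, pepper_shaker, mustard_jar, tin_b's own z axis and vertical below 0.16 rad and x of spice_b in the frame of caddy between -0.07 and 0.07 m and y of spice_b in the frame of caddy between -0.165 and 0.165 m and z of spice_b in the frame of caddy between 0 and 0.012 m and x of spice_c in the frame of caddy between -0.07 and 0.07 m and y of spice_c in the frame of caddy between -0.165 and 0.165 m and z of spice_c in the frame of caddy between 0 and 0.012 m and x of pepper_shaker in the frame of caddy between -0.07 and 0.07 m and y of pepper_shaker in the frame of caddy between -0.165 and 0.165 m and z of pepper_shaker in the frame of caddy between 0 and 0.012 m and x of mustard_jar in the frame of caddy between -0.07 and 0.07 m and y of mustard_jar in the frame of caddy between -0.165 and 0.165 m and z of mustard_jar in the frame of caddy between 0 and 0.012 m and x of tin_b in the frame of caddy between -0.07 and 0.07 m and y of tin_b in the frame of caddy between -0.165 and 0.165 m and z of tin_b in the frame of caddy between 0 and 0.012 m); the robot touches nothing.
It fails at once if a bystander on the table is pushed about (more than 4 cm) (distance of any of kitchen_timer, garlic, lemon from where it was at the start of the episode above 0.04 m).
It fails at once if the mustard jar or the tin is tipped (more than 30 degrees) (angle between any of mustard_jar, tin_b's own z axis and vertical above 0.52 rad).
It fails at once if the fingers press hard (over 30 N) on the mustard jar or the tin (contact force between the fingers and mustard_jar above 30 N or contact force between the fingers and tin_b above 30 N).
Of spice_a, spice_b, spice_c, pepper_shaker only 2 to 3 are there at a start; the rules pass over those that are not, and their reading is None.
At some moment in a run one of guard may be knocked a few centimetres aside while the robot is not near it.
It also fails if it takes over 210 s, if anything falls off the work surface, if the arm or the gripper's body presses on something with over 40 N, if the wrist force passes 120 N, or if a joint passes its speed limit or range.

## Working session

There is one attempt and no reset: what is moved stays moved. The work goes in short steps, Python scripts to look and compute and a tool call to move; the robot and the scene stay as the last step left them, time stands still between calls to the robot, and variables do not carry over. Pictures are saved under pics/ and viewed, at most 14 in all, crops included, and the job is handed in when it is done.

Besides the shell and the picture viewer there is one more tool, called after ">>>" by a JSON object that holds its "name" and its "arguments", one argument or row to a line. jog_arm: Moves the arm, as the interface text tells. Its arguments: {"type":"object","properties":{"plan":{"type":"array"},"claw":{"type":"number"},"force":{"type":"number"}},"required":["plan"]}

```bash
mkdir -p pics
cat > h.py <<'E'
import numpy as np, cv2
from cell import manip, camera, get_calibration
from scipy.spatial.transform import Rotation as R
def snap(n,f=None):
    c=get_calibration(n); im,d=camera(n)
    if f: cv2.imwrite('pics/'+f,im[:,:,::-1])
    np.savez('last_%s.npz'%n,im=im,d=d); return im,d,c
def att(c):
    a=np.array(c['attitude'],float)
    return a if a.shape==(3,3) else R.from_euler('xyz',a).as_matrix()
def slopes(c,uv):
    uv=np.asarray(uv,float).reshape(-1,2)
    xd=np.c_[(uv[:,0]-c['cx'])/c['fx'],(uv[:,1]-c['cy'])/c['fy']]; x=xd.copy()
    for _ in range(20): x=xd/(1+c['k1']*(x**2).sum(1,keepdims=True))
    return x
def rays(c,uv):
    x=slopes(c,uv); return np.c_[x,np.ones(len(x))]@att(c).T
def onz(c,uv,z):
    r=rays(c,uv); o=np.array(c['origin'],float); return o+r*((z-o[2])/r[:,2])[:,None]
def cloud(c,d):
    v,u=np.mgrid[:d.shape[0],:d.shape[1]]
    P=rays(c,np.c_[u.ravel(),v.ravel()])*d.ravel()[:,None]+np.array(c['origin'],float)
    P[d.ravel()==0]=np.nan; return P.reshape(*d.shape,3)
E
python3 - <<'E'
from h import *
for n in('scene','top','wrist'):
    im,d,c=snap(n,n+'0.png'); print(n,c)
print(manip.read_state())
E
```

```text
scene {'fx': 492.4579049137043, 'fy': 492.4579049137043, 'cx': 276.00822351987733, 'cy': 207.21533381819867, 'k1': 0.029866020272959884, 'origin': array([-553.23814323, -912.11395629,  752.11056527]), 'attitude': array([-1.99153924,  0.01092309, -0.94437976])}
top {'fx': 480.6666017899411, 'fy': 480.6666017899411, 'cx': 279.10992633709594, 'cy': 212.34480910249812, 'k1': 0.0409411865511098, 'origin': array([ 373.29773113,  -54.89394246, 1313.01285017]), 'attitude': array([-2.92848503,  0.00435238, -1.56639969])}
wrist {'fx': 293.43034311529016, 'fy': 293.43034311529016, 'cx': 277.16013493476396, 'cy': 207.53474498936723, 'k1': -0.054721239330378146, 'origin': array([ 81.59015864, 551.49950328, 385.05392246]), 'attitude': array([2.85180263e+00, 2.05865456e-03, 1.27333097e+00])}
{'clock': 0.15, 'joints': array([ 1.20738716e+00,  3.00308951e-01,  1.52143165e+00,  3.13111323e-05,
        1.32070026e+00, -6.66111349e-02]), 'qd': array([ 0.00018007, -0.00122224, -0.00186778,  0.00041661,  0.0018613 ,
        0.00176831]), 'effort': array([ 5.70999255e-04, -5.31951642e+01, -3.52831972e+01,  7.08296243e-02,
        2.35343602e-02, -9.35153548e-05]), 'eef_pos': array([160.78338489, 525.76780624, 205.03849321]), 'eef_rot': array([-3.14074834e+00, -8.67215813e-05,  2.84478682e+00]), 'wrist_force': array([-0.15017021,  0.86333277,  0.0464556 ]), 'moment': array([ 0.01578777, -0.02812745,  0.02304302]), 'finger_force': 0.0, 'finger_gap': 94.1011664473895}
```

View pics/top0.png

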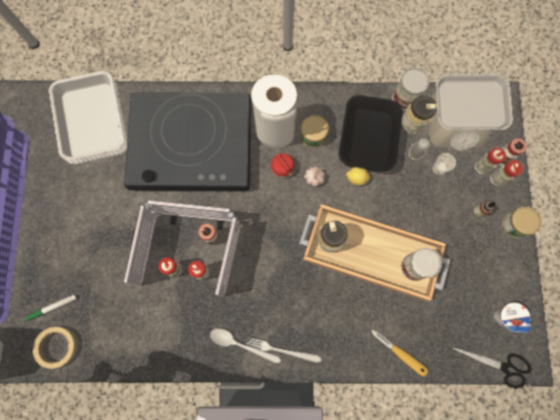

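View pics/scene0.png

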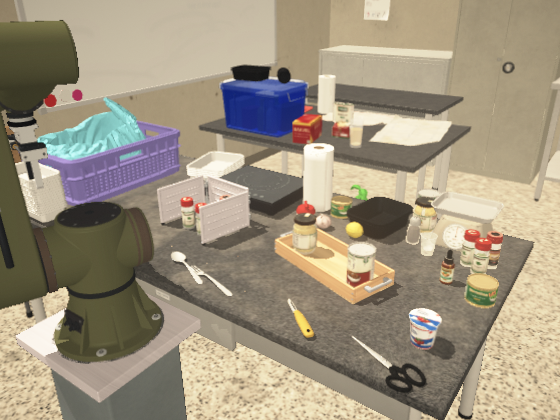

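The top view shows the guard's U at about (185,245), opening towards the robot. Inside it are red caps at (167,266) and (197,269) and another seasoning at (207,232). The caddy is at (375,250), with the mustard at (333,235) and the tin at (425,265). In the scene view the caddy is at (335,265) and the guard at (205,208). Next I'll measure these.

Run:
```python
from h import *
def ld(n):
    z=np.load('last_%s.npz'%n); return z['im'],z['d'],get_calibration(n)
im,d,c=ld('top'); P=cloud(c,d)
box=lambda u0,v0,u1,v1:P[v0:v1,u0:u1].reshape(-1,3)
def blobs(zlo,zhi,u0,v0,u1,v1,amin=15):
    m=np.zeros(d.shape,np.uint8); S=P[v0:v1,u0:u1,2]; m[v0:v1,u0:u1]=(S>zlo)&(S<zhi)
    n,l,st,_=cv2.connectedComponentsWithStats(m)
    for i in range(1,n):
        if st[i,4]<amin: continue
        q=P[l==i]; v,u=np.nonzero(l==i); r=cv2.minAreaRect(q[:,:2].astype(np.float32))
        print('z%.0f-%.0f'%(zlo,zhi),st[i,4],'uv',u.mean().round(),v.mean().round(),'med',np.median(q,0).round(1),'rect',np.round(r[0],1),np.round(r[1],1),round(r[2],1), 'rgb',im[l==i].mean(0).round())
print('table',np.nanmedian(box(100,310,180,370)[:,2]))
print('guard top');blobs(128,145,115,190,250,300)
print('caps');blobs(80,120,150,215,220,285)
print('caddy walls');blobs(38,55,295,200,455,305)
print('jars');blobs(100,125,295,200,455,305)
print('floor');blobs(-3,14,330,225,420,285)
print('bystand');blobs(20,75,265,145,375,195)
```

```text
table -0.39154063262003547
guard top
z128-145 260 uv 188.0 206.0 med [644.2 180.6 132.8] rect [644.6 179.8] [206.4   8.8] 84.5 rgb [207. 192. 185.]
z128-145 265 uv 134.0 244.0 med [547.4 310.  132.9] rect [549.4 309.8] [  8.8 192.4] 81.9 rgb [187. 174. 167.]
z128-145 258 uv 226.0 256.0 med [517.1  81.8 132.8] rect [519.8  81.5] [ 10.5 191.7] 78.0 rgb [188. 174. 167.]
caps
z80-120 225 uv 207.0 232.0 med [583.1 134.6 103.8] rect [584.1 135.9] [39.7 40. ] 88.0 rgb [162. 114.  96.]
z80-120 237 uv 167.0 266.0 med [496.2 231.9 104.4] rect [498.4 233.5] [39.8 39.3] 46.9 rgb [188. 105.  89.]
z80-120 239 uv 197.0 269.0 med [488.8 157.6 104.3] rect [489.6 159.2] [39.4 40.8] 54.1 rgb [185.  92.  78.]
caddy walls
z38-55 1243 uv 378.0 253.0 med [ 530.3 -313.    43.3] rect [ 544.5 -302. ] [388.5 157. ] 71.9 rgb [206. 165. 123.]
z38-55 22 uv 309.0 219.0 med [ 630.1 -128.8   40.7] rect [ 630.1 -130. ] [ 9.6 24.7] 63.6 rgb [177. 171. 164.]
z38-55 23 uv 304.0 234.0 med [ 589.5 -115.2   39.7] rect [ 588.5 -115.7] [ 8.5 23.2] 71.5 rgb [163. 158. 151.]
z38-55 15 uv 327.0 250.0 med [ 544.7 -174.7   47.9] 
[... 413 characters left out ...]
14 3441 uv 376.0 254.0 med [ 543.3 -312.2    4.7] rect [ 542.8 -319. ] [251.  136.7] 72.3 rgb [219. 187. 136.]
z-3-14 115 uv 407.0 228.0 med [ 6.168e+02 -4.051e+02 -4.000e-01] rect [ 611.4 -395.6] [23.5 80.3] 0.3 rgb [121. 110.  97.]
z-3-14 299 uv 347.0 279.0 med [ 4.707e+02 -2.248e+02 -3.000e-01] rect [ 477.9 -250. ] [127.9  40. ] 88.4 rgb [113. 102.  90.]
bystand
z20-75 526 uv 356.0 170.0 med [ 766.  -258.8   47.9] rect [ 782.9 -248.2] [119.8  64.6] 46.1 rgb [141. 125.  69.]
z20-75 451 uv 283.0 165.0 med [781.9 -58.2  42.3] rect [786.  -58.1] [63.6 65.9] 28.4 rgb [171.  67.  59.]
z20-75 300 uv 315.0 176.0 med [ 752.5 -146.6   35.1] rect [ 757.5 -147.9] [55.3 54.3] 24.0 rgb [188. 163. 146.]
```

Run:
```python
import cv2
a=cv2.imread('pics/top0.png')[190:305,110:260]; b=cv2.imread('pics/top0.png')[190:305,295:455]
cv2.imwrite('pics/crop1.png',cv2.resize(a,(750,575),interpolation=cv2.INTER_CUBIC))
```

```text
(no output)
```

View pics/crop1.png

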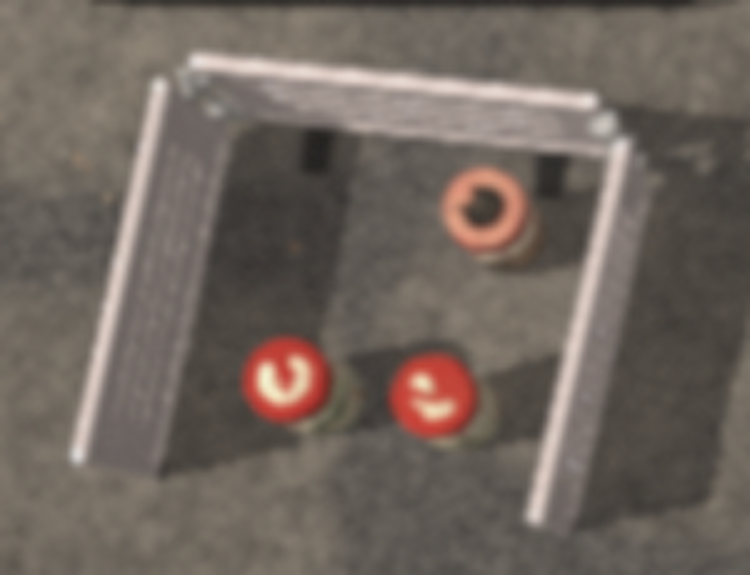

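The crop shows three spice jars: red caps at crop (287,380) and (433,395), and a salmon ring cap at (485,208). There's no pepper shaker, since all three tops are 104 mm high and 40 mm wide. Next I'll fit the caddy and guard lines and check heights from the scene camera.

```bash
cat > fit.py <<'E'
from h import *
def circ(q):
    (x,y),r=cv2.minEnclosingCircle(np.float32(q[:,:2])); return np.round([x,y,2*r],1)
def line(q):
    q=q[~np.isnan(q[:,0])]; vx,vy,x,y=cv2.fitLine(np.float32(q[:,:2]),cv2.DIST_HUBER,0,.01,.01).ravel()
    return np.array([vx,vy]),np.array([x,y])
E
python3 - <<'E'
from fit import *
def ld(n):
    z=np.load('last_%s.npz'%n); return z['im'],z['d'],get_calibration(n)
im,d,c=ld('top'); P=cloud(c,d).reshape(-1,3)
s,cz=None,np.array([543.,-301.]); 
for yaw in(-18.0,):
  a=np.radians(yaw); ex=np.array([np.cos(a),np.sin(a)]); ey=np.array([-ex[1],ex[0]])
  L=np.c_[(P[:,:2]-cz)@ex,(P[:,:2]-cz)@ey]; 
  w=(P[:,2]>40)&(P[:,2]<52)
  for nm,k in(('+x',w&(abs(L[:,0]-74)<12)&(abs(L[:,1])<150)),('-x',w&(abs(L[:,0]+74)<12)&(abs(L[:,1])<150))):
    p=np.polyfit(L[k,1],L[k,0],1); print(nm,k.sum(),p,np.median(L[k,0]),np.percentile(L[k,0],[5,95]),P[k,2].mean())
  for nm,k in(('+y',w&(abs(L[:,1]-169)<10)&(abs(L[:,0])<70)),('-y',w&(abs(L[:,1]+169)<10)&(abs(L[:,0])<70))):
    print(nm,k.sum(),np.polyfit(L[k,0],L[k,1],1),np.percentile(L[k,1],[5,50,95]))
  for nm,y0 in(('must',118),('tin',-118)):
    for z0,z1 in((108,122),(60,90)):
      k=(P[:,2]>z0)&(P[:,2]<z1)&(abs(L[:,1]-y0)<50)&(abs(L[:,0])<60)
      print(nm,z0,circ(P[k]), 'caddy',np.round([ex@(circ(P[k])[:2]-cz),ey@(circ(P[k])[:2]-cz)],1),P[k,2].mean())
# scene cross-check
im2,d2,c2=ld('scene'); Q=cloud(c2,d2).reshape(-1,3)
def cap(ctr,r,z0,z1):
  k=(np.hypot(*(Q[:,:2]-ctr).T)<r)&(Q[:,2]>z0)&(Q[:,2]<z1); 
  print(ctr,k.sum(), circ(Q[k]) if k.sum() else '', np.median(Q[k],0).round(1) if k.sum() else '')
for ctr in((584,136),(498,233.5),(489.6,159)): cap(np.array(ctr),35,95,115)
for ctr in((579.4,-187.7),(507.5,-412.3)): cap(np.array(ctr),50,105,125)
for ctr in((579.4,-187.7),(507.5,-412.3)): cap(np.array(ctr),50,20,90)
k=(Q[:,2]>125)&(Q[:,2]<145)&(abs(Q[:,0]-644)<25)&(abs(Q[:,1]-180)<95); v,x=line(Q[k]); print('back',k.sum(),v,x,x+v*(180-x[1])/v[1],Q[k,2].max())
k=(P[:,2]>128)&(P[:,2]<145)&(abs(P[:,0]-644)<25)&(abs(P[:,1]-180)<95); v,x=line(P[k]); print('backtop',k.sum(),v,x)
for nm,y0 in(('in',310),('out',81.5)):
  k=(P[:,2]>128)&(P[:,2]<145)&(P[:,0]<620)&(P[:,0]>400)&(abs(P[:,1]-y0)<40); v,x=line(P[k]); print(nm,v,x,P[k,0].min())
E
```

```text
+x 317 [1.56608194e-03 7.49047276e+01] 74.7838598187845 [71.43106285 78.57456145] 44.25443394202173
-x 344 [-4.26096946e-04 -7.23515497e+01] -72.37914555053635 [-75.93635405 -68.62510595] 44.318329185836575
+y 153 [6.63413534e-03 1.68965118e+02] [164.83381957 168.7084242  174.85476671]
-y 124 [ 6.48590885e-04 -1.67079127e+02] [-174.00752313 -166.71279092 -162.75735604]
must 108 [ 580.  -187.6   68.1] caddy [1.000e-01 1.193e+02] 116.06938045651977
must 60 [ 579.3 -187.4   76. ] caddy [ -0.6 119.3] 77.47978352804887
tin 108 [ 508.  -412.7   74.8] caddy [   1.2 -117. ] 112.21862530236191
tin 60 [ 504.  -404.9   70.4] caddy [  -5.  -110.9] 74.71101001386305
[584 136] 34 [586.2 141.8  46.2] [586.6 141.  103.4]
[498.  233.5] 70 [498.4 231.2  47.7] [495.4 229.4 102.9]
[489.6 159. ] 47 [489.2 160.7  44.5] [486.8 160.1 103.3]
[ 579.4 -187.7] 233 [ 581.2 -191.    71.7] [ 577.  -194.5  115.1]
[ 507.5 -412.3] 379 [ 511.  -415.2   80.6] [ 508.  -416.6  111.3]
[ 579.4 -187.7] 532 [ 579.7 -184.3   93.1] [ 555.5 -208.1   56.9]
[ 507.5 -412.3] 577 [ 498.3 -420.7   78.8] [ 479.8 -429.    57.4]
back 101 [0.1085849  0.99408716] [644.66174 179.10298] [644.7597 180.    ] 136.1013984326794
backtop 240 [0.09755148 0.9952305 ] [644.1034  180.48831]
in [ 0.98976254 -0.14272389] [534.9716 311.3442] 454.36453413778406
out [ 0.97921383 -0.20283063] [518.32715  81.6924 ] 425.86226709116977
```

>>> {"name": "jog_arm", "arguments": {
  "plan": [0.29, -0.226, 0.015, 0, 0, -1, 0.29, -0.226, 0.015, 0, 0, -1, 0.29, -0.226, 0.015, 0, 0, -1, 0.29, -0.226, 0.015, 0, 0, -1, 0.29, -0.226, 0.015, 0, 0, -1, 0.29, -0.226, 0.015, 0, 0, -1, 0.29, -0.226, 0.015, 0, 0, -1, 0.472, -0.731, 0, 0, 0, -1, 0.472, -0.731, 0, 0, 0, -1, 0.472, -0.731, 0, 0, 0, -1, 0.472, -0.731, 0, 0, 0, -1, 0.472, -0.731, 0, 0, 0, -1, 0.472, -0.731, 0, 0, 0, -1, 0.472, -0.731, 0, 0, 0, -1, 0.472, -0.731, 0, 0, 0, -1, 0.472, -0.731, 0, 0, 0, -1, 0.472, -0.731, 0, 0, 0, -1, 0.472, -0.731, 0, 0, 0, -1, 0.472, -0.731, 0, 0, 0, -1, 0.472, -0.731, 0, 0, 0, -1],
  "claw": 0,
  "force": 15
}}

```text
clock: 2.15
eef_pos: [632.6, -205.8, 204.3]
eef_rot: [3.141, -0.002, 2.826]
wrist_force: [0.1, 0.4, -0.9]
finger_gap: 0.9
finger_force: 0.0
```

Run:
```python
from fit import *
im,d,c=snap('wrist','w1.png'); P=cloud(c,d).reshape(-1,3); print(c['origin'])
C=np.array([544.5,-300.4]);a=np.radians(-18);ex=np.array([np.cos(a),np.sin(a)]);ey=np.array([-ex[1],ex[0]])
L=np.c_[(P[:,:2]-C)@ex,(P[:,:2]-C)@ey]
k=(P[:,2]>105)&(P[:,2]<125)&(abs(L[:,1]-118)<50)&(abs(L[:,0])<55); print(k.sum(),circ(np.c_[L[k],P[k,2]]) if k.sum() else '',np.median(P[k,2]))
for s in(1,-1):
  k=(P[:,2]>40)&(P[:,2]<52)&(abs(L[:,0]-s*74)<9)&(abs(L[:,1])<150); print(s,k.sum(),np.polyfit(L[k,1],L[k,0],1) if k.sum()>20 else '',np.percentile(L[k,0],[5,95]) if k.sum() else '')
```

```text
[ 554.08692439 -178.82871355  384.56734851]
4358 [  1.5 120.7  68.7] 118.6822929378313
1 1731 [-1.00805813e-03  7.63973104e+01] [73.5536023  80.05618849]
-1 2051 [ 8.04379892e-04 -6.96761712e+01] [-73.27303086 -66.38752308]
```

View pics/w1.png

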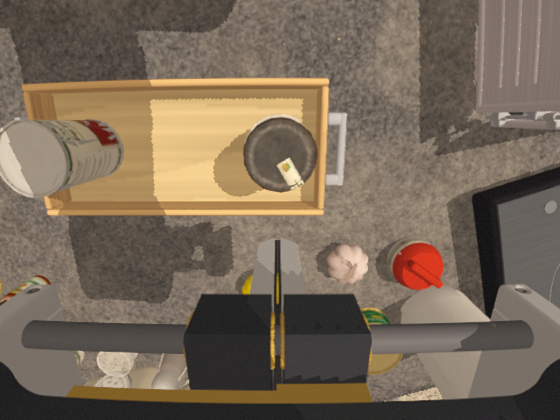

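The wrist view shows the mustard at (280,153) and the +x wall at row 211. The wrist and top cameras agree to about 3 mm, so I'm descending into the gap.

>>> {"name": "jog_arm", "arguments": {
  "plan": [0.001, 0, -0.03, 0, 0, 0, 0.001, 0, -0.06, 0, 0, 0, 0.001, 0, -0.075, 0, 0, 0, 0.001, 0, -0.09, 0, 0, 0, 0.001, 0, -0.105, 0, 0, 0, 0.001, 0, -0.12, 0, 0, 0, 0.001, 0, -0.13, 0, 0, 0, 0.001, 0, -0.14, 0, 0, 0, 0.001, 0, -0.15, 0, 0, 0, 0.001, 0, -0.16, 0, 0, 0, 0.001, 0, -0.168, 0, 0, 0, 0.001, 0, -0.168, 0, 0, 0]
}}

```text
clock: 3.4
eef_pos: [633.3, -204.9, 36.1]
eef_rot: [3.141, -0.002, 2.827]
wrist_force: [0.9, -0.2, -0.1]
finger_gap: 0.3
finger_force: 0.0
```

>>> {"name": "jog_arm", "arguments": {
  "plan": [-0.004, 0.001, 0, 0, 0, 0, -0.008, 0.002, 0, 0, 0, 0, -0.011, 0.003, 0, 0, 0, 0, -0.014, 0.0045, 0, 0, 0, 0, -0.017, 0.0055, 0, 0, 0, 0, -0.02, 0.0065, 0, 0, 0, 0, -0.023, 0.0075, 0, 0, 0, 0]
}}

```text
clock: 4.1
eef_pos: [611.7, -197.9, 38.8]
eef_rot: [-3.141, 0.004, 2.827]
wrist_force: [5.6, -2.1, 2.7]
finger_gap: 0.6
finger_force: 2.7
```

>>> {"name": "jog_arm", "arguments": {
  "plan": [-0.003, 0.001, -0.002, 0, 0, 0, -0.006, 0.002, -0.002, 0, 0, 0, -0.009, 0.003, -0.002, 0, 0, 0, -0.011, 0.0035, -0.002, 0, 0, 0, -0.012, 0.004, -0.002, 0, 0, 0, -0.012, 0.004, -0.002, 0, 0, 0]
}}

```text
clock: 4.7
eef_pos: [599.9, -194.0, 37.0]
eef_rot: [-3.141, 0.004, 2.827]
wrist_force: [5.0, -2.4, 3.2]
finger_gap: 0.5
finger_force: 2.7
```

```bash
cat > cad.py <<'E'
from fit import *
C=np.array([545.5,-300.4]);a=np.radians(-18);ex=np.array([np.cos(a),np.sin(a)]);ey=np.array([-ex[1],ex[0]])
def loc(q): return np.c_[(q[:,:2]-C)@ex,(q[:,:2]-C)@ey]
def jars(n='top'):
    im,d,c=snap(n); P=cloud(c,d).reshape(-1,3); L=loc(P)
    for nm,y0,zz in(('must',118,(110,125)),('tin',-118,(107,125))):
        k=(P[:,2]>zz[0])&(P[:,2]<zz[1])&(abs(L[:,1]-y0)<50)&(abs(L[:,0])<75)
        if k.sum()>20: print(nm,k.sum(),circ(L[k]),'med',np.median(L[k],0).round(1),'z',P[k,2].mean().round(1))
    return P,L
E
python3 -c "
from cad import *
jars()"
```

```text
tin 696 [  -0.8 -118.7   75.6] med [  -1.5 -118.7] z 112.2
```

>>> {"name": "jog_arm", "arguments": {
  "plan": [-0.002, 0.001, 0, 0, 0, 0, -0.004, 0.0013, 0, 0, 0, 0, -0.004, 0.0013, 0, 0, 0, 0, 0.004, -0.0013, 0, 0, 0, 0, 0.012, -0.004, 0, 0, 0, 0, 0.012, -0.004, 0.03, 0, 0, 0, 0.012, -0.004, 0.07, 0, 0, 0, 0.012, -0.004, 0.12, 0, 0, 0, 0.012, -0.004, 0.165, 0, 0, 0, -0.04, -0.234, 0.165, 0, 0, 0, -0.04, -0.234, 0.165, 0, 0, 0, -0.04, -0.234, 0.165, 0, 0, 0, -0.04, -0.234, 0.165, 0, 0, 0, -0.04, -0.234, 0.165, 0, 0, 0, -0.04, -0.234, 0.165, 0, 0, 0, -0.04, -0.234, 0.165, 0, 0, 0]
}}

```text
clock: 6.35
eef_pos: [558.7, -428.0, 199.7]
eef_rot: [3.141, -0.001, 2.826]
wrist_force: [-0.0, 1.0, 1.1]
finger_gap: 0.3
finger_force: 0.0
```

```bash
python3 -c "
from cad import *
P,L=jars(); P,L=jars('wrist')
for s in(1,-1):
  k=(P[:,2]>40)&(P[:,2]<52)&(abs(L[:,0]-s*74)<9)&(abs(L[:,1])<150); print(s,k.sum(),np.percentile(L[k,0],[5,95]) if k.sum() else '')
s=manip.read_state();print(s['eef_pos'],loc(s['eef_pos'][None]))"
```

```text
must 567 [-34.1 117.9  67.6] med [-34.8 118. ] z 116.4
tin 26 [ 14.8 -90.5  32.7] med [ 16.4 -90. ] z 112.4
must 3984 [-30.6 119.1  68.8] med [-30.2 113.3] z 117.9
tin 5458 [   1.7 -117.4   75.4] med [   0.6 -117.2] z 114.2
1 1706 [72.80040306 79.13997649]
-1 2174 [-74.61257544 -67.13077956]
[ 559.42193494 -426.55778303  200.34745471] [[  52.22544587 -115.68106714]]
```

>>> {"name": "jog_arm", "arguments": {
  "plan": [0.002, -0.003, -0.03, 0, 0, 0, 0.002, -0.003, -0.055, 0, 0, 0, 0.002, -0.003, -0.07, 0, 0, 0, 0.002, -0.003, -0.085, 0, 0, 0, 0.002, -0.003, -0.1, 0, 0, 0, 0.002, -0.003, -0.115, 0, 0, 0, 0.002, -0.003, -0.125, 0, 0, 0, 0.002, -0.003, -0.135, 0, 0, 0, 0.002, -0.003, -0.145, 0, 0, 0, 0.002, -0.003, -0.155, 0, 0, 0, 0.002, -0.003, -0.164, 0, 0, 0, 0.002, -0.003, -0.164, 0, 0, 0]
}}

```text
clock: 7.65
eef_pos: [560.4, -430.1, 34.8]
eef_rot: [3.141, -0.002, 2.827]
wrist_force: [-0.1, -0.1, -0.6]
finger_gap: 0.8
finger_force: 0.0
```

>>> {"name": "jog_arm", "arguments": {
  "plan": [-0.004, 0.001, 0, 0, 0, 0, -0.008, 0.0025, 0, 0, 0, 0, -0.011, 0.0035, 0, 0, 0, 0, -0.014, 0.0045, 0, 0, 0, 0, -0.017, 0.0055, 0, 0, 0, 0, -0.02, 0.0065, 0, 0, 0, 0, -0.023, 0.0075, 0, 0, 0, 0, -0.026, 0.0085, 0, 0, 0, 0, -0.029, 0.0095, 0, 0, 0, 0, -0.032, 0.0105, 0, 0, 0, 0]
}}

```text
clock: 8.65
eef_pos: [528.9, -420.1, 36.8]
eef_rot: [-3.141, 0.001, 2.827]
wrist_force: [5.2, -1.5, 4.1]
finger_gap: 0.7
finger_force: 2.5
```

>>> {"name": "jog_arm", "arguments": {
  "plan": [-0.003, 0.001, 0, 0, 0, 0, -0.0055, 0.0018, 0, 0, 0, 0, -0.0055, 0.0018, 0, 0, 0, 0, 0.002, -0.001, 0, 0, 0, 0, 0.008, -0.003, 0, 0, 0, 0, 0.008, -0.003, 0.03, 0, 0, 0, 0.008, -0.003, 0.07, 0, 0, 0, 0.008, -0.003, 0.12, 0, 0, 0, 0.008, -0.003, 0.165, 0, 0, 0, 0.008, -0.003, 0.18, 0, 0, -8, 0.008, 0.05, 0.18, 0, 0, -16, 0.006, 0.1, 0.18, 0, 0, -24, 0.004, 0.15, 0.18, 0, 0, -32, 0, 0.2, 0.18, 0, 0, -40, 0, 0.25, 0.18, 0, 0, -48, 0, 0.3, 0.18, 0, 0, -56, 0, 0.35, 0.18, 0, 0, -64, 0, 0.4, 0.18, 0, 0, -72, 0, 0.45, 0.18, 0, 0, -80, 0, 0.48, 0.18, 0, 0, -88]
}}

```text
clock: 10.65
eef_pos: [528.5, 58.2, 216.1]
eef_rot: [-3.14, 0.001, 1.305]
wrist_force: [1.3, -0.6, 1.4]
finger_gap: 0.7
finger_force: 0.0
```

```bash
python3 -c "
from cad import *
P,L=jars()
k=(P[:,2]>128)&(P[:,2]<145)&(abs(P[:,0]-644)<45)&(abs(P[:,1]-180)<85); v,x=line(P[k]); print('backtop',k.sum(),v,x)
P,L=jars('wrist')
k=(P[:,2]>97)&(P[:,2]<115)&(abs(P[:,0]-540)<120)&(abs(P[:,1]-190)<90)
cc=cv2.kmeans(np.float32(P[k][:,:2]),3,None,(3,50,.1),5,0); 
for i in range(3): q=P[k][cc[1].ravel()==i]; print(circ(q),np.median(q,0))
k=(P[:,2]>128)&(P[:,2]<145)&(abs(P[:,0]-644)<45)&(abs(P[:,1]-180)<85); v,x=line(P[k]); print('backw',k.sum(),v,x)
"
```

```text
must 566 [-34.  118.   67.7] med [-34.3 118.1] z 116.5
tin 713 [ -32.5 -118.4   74.2] med [ -32.7 -118.9] z 112.2
backtop 109 [0.06095201 0.9981407 ] [648.43475 216.65514]
must 232 [ -7.1 126.1  44.9] med [ -5.4 126.8] z 119.0
[501.9 233.8  41.7] [502.5273286  232.97027449 106.08575514]
[626.7 164.8 132. ] [600.63235356 142.88342673 106.31406251]
[469.5 139.4 104.1] [493.70495692 159.16878605 106.32670026]
backw 1580 [0.10380117 0.9945981 ] [644.7656  157.41617]
```

>>> {"name": "jog_arm", "arguments": {
  "plan": [-0.0375, 0.101, 0, 0, 0, -2, -0.0375, 0.101, 0, 0, 0, -2, -0.0375, 0.101, 0, 0, 0, -2, -0.0375, 0.101, -0.04, 0, 0, -2, -0.0375, 0.101, -0.08, 0, 0, -2, -0.0375, 0.101, -0.11, 0, 0, -2, -0.0375, 0.101, -0.13, 0, 0, -2, -0.0375, 0.101, -0.15, 0, 0, -2, -0.0375, 0.101, -0.15, 0, 0, -2, -0.0375, 0.101, -0.15, 0, 0, -2],
  "claw": 0.07
}}

```text
clock: 11.75
eef_pos: [491.8, 156.6, 66.7]
eef_rot: [-3.141, 0.001, 1.275]
wrist_force: [0.2, 0.9, 0.3]
finger_gap: 69.5
finger_force: 0.0
```

>>> {"name": "jog_arm", "arguments": {
  "plan": [0, 0, 0, 0, 0, 0, 0, 0, 0, 0, 0, 0, 0, 0, 0, 0, 0, 0, 0, 0, 0, 0, 0, 0, 0, 0, 0, 0, 0, 0, 0, 0, 0, 0, 0, 0],
  "claw": 0.03,
  "force": 15
}}

```text
clock: 12.35
eef_pos: [491.8, 157.4, 66.8]
eef_rot: [3.141, -0.0, 1.275]
wrist_force: [0.7, -0.6, 3.2]
finger_gap: 40.8
finger_force: 15.0
```

>>> {"name": "jog_arm", "arguments": {
  "plan": [0, 0, 0.03, 0, 0, -1, 0, 0, 0.07, 0, 0, -1, 0, 0, 0.11, 0, 0, -1, 0, 0, 0.16, 0, 0, -1, 0, -0.03, 0.16, 0, 0, -1, 0, -0.07, 0.16, 0, 0, -1, 0, -0.12, 0.16, 0, 0, -1, 0, -0.17, 0.16, 0, 0, -1, 0, -0.22, 0.16, 0, 0, -1, 0, -0.27, 0.16, 0, 0, -1, 0, -0.32, 0.16, 0, 0, -1, 0, -0.37, 0.16, 0, 0, -1, 0, -0.42, 0.16, 0, 0, -1, 0, -0.46, 0.16, 0, 0, -1, 0, -0.485, 0.16, 0, 0, -1, 0, -0.4945, 0.16, 0, 0, -1, 0, -0.4945, 0.14, 0, 0, -1, 0, -0.4945, 0.1, 0, 0, -1, 0, -0.4945, 0.07, 0, 0, -1, 0, -0.4945, 0.06, 0, 0, -1]
}}

```text
clock: 14.35
eef_pos: [490.6, -335.5, 123.3]
eef_rot: [-3.137, -0.002, 1.258]
wrist_force: [-0.4, -0.2, 0.1]
finger_gap: 40.7
finger_force: 15.0
```

>>> {"name": "jog_arm", "arguments": {
  "plan": [0, 0, -0.02, 0, 0, 0, 0, 0, -0.035, 0, 0, 0, 0, 0, -0.045, 0, 0, 0, 0, 0, -0.05, 0, 0, 0, 0, 0, -0.0525, 0, 0, 0, 0, 0, -0.0525, 0, 0, 0]
}}

```text
clock: 14.95
eef_pos: [491.7, -337.2, 74.3]
eef_rot: [3.141, 0.0, 1.258]
wrist_force: [0.3, 1.2, -1.5]
finger_gap: 40.9
finger_force: 15.0
```

>>> {"name": "jog_arm", "arguments": {
  "plan": [0, 0, -0.001, 0, 0, 0, 0, 0, -0.001, 0, 0, 0, 0, 0, -0.001, 0, 0, 0, 0, 0, 0.01, 0, 0, 0, 0, 0, 0.05, 0, 0, 0, 0, 0, 0.1, 0, 0, 0, 0, 0, 0.13, 0, 0, 0, 0.008, 0.05, 0.13, 0, 0, 0, 0.008, 0.571, 0.13, 0, 0, 0, 0.008, 0.571, 0.13, 0, 0, 0, 0.008, 0.571, 0.13, 0, 0, 0, 0.008, 0.571, 0.13, 0, 0, 0, 0.008, 0.571, 0.13, 0, 0, 0, 0.008, 0.571, 0.13, 0, 0, 0, 0.008, 0.571, 0.13, 0, 0, 0, 0.008, 0.571, 0.13, 0, 0, 0, 0.008, 0.571, 0.13, 0, 0, 0, 0.008, 0.571, 0.13, 0, 0, 0, 0.008, 0.571, 0.13, 0, 0, 0, 0.008, 0.571, 0.13, 0, 0, 0],
  "claw": 0.058
}}

```text
clock: 16.95
eef_pos: [499.1, 236.3, 204.6]
eef_rot: [3.141, -0.001, 1.261]
wrist_force: [0.0, -1.5, -0.1]
finger_gap: 57.8
finger_force: 0.0
```

```bash
python3 -c "
from cad import *
P,L=jars('top')
k=(P[:,2]>95)&(P[:,2]<118)&(abs(L[:,1])<78)&(abs(L[:,0])<70); print('spice placed',k.sum(),circ(np.c_[L[k],P[k,2]]) if k.sum() else '',np.median(P[k,2]))
k=(P[:,2]>95)&(P[:,2]<115)&(abs(P[:,0]-584)<30)&(abs(P[:,1]-136)<30);print(circ(P[k]),np.median(P[k,2]))
P,L=jars('wrist')
for x,y in((500,233),(588,136)):
  k=(P[:,2]>97)&(P[:,2]<115)&(abs(P[:,0]-x)<30)&(abs(P[:,1]-y)<30);print('w',k.sum(),circ(P[k]) if k.sum() else '')
s=manip.read_state();print(s['eef_pos'])
"
```

```text
must 563 [-33.8 118.3  67.9] med [-34.4 118. ] z 116.3
tin 715 [ -33.4 -111.2   87.9] med [ -32.6 -118.9] z 112.0
spice placed 231 [-41.4 -50.7  43.3] 109.78728738393374
[584.3 136.1  40.7] 104.38823428932392
w 1321 [501.9 235.   41.5]
w 1141 [588.8 138.7  41.7]
[499.44839147 233.62698501 204.45407312]
```

>>> {"name": "jog_arm", "arguments": {
  "plan": [0.001, 0, -0.04, 0, 0, 0, 0.001, 0, -0.075, 0, 0, 0, 0.001, 0, -0.095, 0, 0, 0, 0.001, 0, -0.115, 0, 0, 0, 0.001, 0, -0.13, 0, 0, 0, 0.001, 0, -0.138, 0, 0, 0, 0.001, 0, -0.138, 0, 0, 0]
}}

```text
clock: 17.75
eef_pos: [500.5, 232.8, 65.6]
eef_rot: [-3.141, 0.001, 1.256]
wrist_force: [-0.1, -0.9, 1.1]
finger_gap: 57.9
finger_force: 0.0
```

>>> {"name": "jog_arm", "arguments": {
  "plan": [0, 0, 0, 0, 0, 0, 0, 0, 0, 0, 0, 0, 0, 0, 0, 0, 0, 0, 0, 0, 0, 0, 0, 0, 0, 0, 0, 0, 0, 0],
  "claw": 0.03
}}

```text
clock: 18.25
eef_pos: [501.0, 234.0, 66.8]
eef_rot: [3.14, -0.001, 1.258]
wrist_force: [-0.4, -1.2, 6.0]
finger_gap: 41.1
finger_force: 15.0
```

>>> {"name": "jog_arm", "arguments": {
  "plan": [0, 0, 0.03, 0, 0, 0, 0, 0, 0.07, 0, 0, 0, 0, 0, 0.11, 0, 0, 0, 0, 0, 0.16, 0, 0, 0, 0, -0.03, 0.165, 0, 0, 0, 0, -0.07, 0.165, 0, 0, 0, 0, -0.12, 0.165, 0, 0, 0, 0, -0.17, 0.165, 0, 0, 0, 0, -0.22, 0.165, 0, 0, 0, 0, -0.27, 0.165, 0, 0, 0, 0, -0.32, 0.165, 0, 0, 0, 0, -0.37, 0.165, 0, 0, 0, 0.003, -0.42, 0.165, 0, 0, 0, 0.005, -0.47, 0.16, 0, 0, 0, 0.007, -0.505, 0.16, 0, 0, 0, 0.007, -0.522, 0.16, 0, 0, 0, 0.007, -0.522, 0.14, 0, 0, 0, 0.007, -0.522, 0.1, 0, 0, 0, 0.007, -0.522, 0.07, 0, 0, 0, 0.007, -0.522, 0.06, 0, 0, 0]
}}

```text
clock: 20.25
eef_pos: [506.5, -286.7, 123.0]
eef_rot: [-3.137, -0.001, 1.258]
wrist_force: [0.2, -0.3, -1.1]
finger_gap: 41.1
finger_force: 15.0
```

>>> {"name": "jog_arm", "arguments": {
  "plan": [0, 0, -0.02, 0, 0, 0, 0, 0, -0.035, 0, 0, 0, 0, 0, -0.045, 0, 0, 0, 0, 0, -0.05, 0, 0, 0, 0, 0, -0.0525, 0, 0, 0, 0, 0, -0.0525, 0, 0, 0]
}}

```text
clock: 20.85
eef_pos: [507.7, -288.3, 73.8]
eef_rot: [3.141, 0.0, 1.258]
wrist_force: [-0.2, 0.4, -1.1]
finger_gap: 41.0
finger_force: 15.0
```

>>> {"name": "jog_arm", "arguments": {
  "plan": [0, 0, -0.001, 0, 0, 0, 0, 0, -0.001, 0, 0, 0, 0, 0, -0.001, 0, 0, 0, 0, 0, 0.01, 0, 0, 0, 0, 0, 0.05, 0, 0, 0, 0, 0, 0.1, 0, 0, 0, 0, 0, 0.13, 0, 0, 0, 0.008, 0.05, 0.13, 0, 0, 0, 0.078, 0.425, 0.13, 0, 0, 0, 0.078, 0.425, 0.13, 0, 0, 0, 0.078, 0.425, 0.13, 0, 0, 0, 0.078, 0.425, 0.13, 0, 0, 0, 0.078, 0.425, 0.13, 0, 0, 0, 0.078, 0.425, 0.13, 0, 0, 0, 0.078, 0.425, 0.13, 0, 0, 0, 0.078, 0.425, 0.13, 0, 0, 0, 0.078, 0.425, 0.13, 0, 0, 0, 0.078, 0.425, 0.13, 0, 0, 0],
  "claw": 0.056
}}

```text
clock: 22.65
eef_pos: [585.4, 137.1, 204.0]
eef_rot: [3.141, -0.0, 1.259]
wrist_force: [1.2, -0.6, -0.4]
finger_gap: 55.7
finger_force: 0.0
```

```bash
python3 -c "
from cad import *
P,L=jars('top')
for y in(0,-50):
  k=(P[:,2]>95)&(P[:,2]<118)&(abs(L[:,1]-y)<26)&(abs(L[:,0])<70); print('spice placed',k.sum(),circ(np.c_[L[k],P[k,2]]) if k.sum() else '',np.median(P[k,2]))
P,L=jars('wrist')
for x,y in((588,136),):
  k=(P[:,2]>97)&(P[:,2]<115)&(abs(P[:,0]-x)<30)&(abs(P[:,1]-y)<30);print('w',k.sum(),circ(P[k]) if k.sum() else '')
k=(P[:,2]>128)&(P[:,2]<145)&(abs(P[:,0]-644)<45)&(abs(P[:,1]-180)<85); v,x=line(P[k]); print('backw',k.sum(),v,x)
s=manip.read_state();print(s['eef_pos'])
"
```

```text
must 565 [-33.9 117.6  68.3] med [-34.9 117.9] z 116.4
tin 717 [ -30.2 -110.7   88.7] med [ -33.1 -119.1] z 112.1
spice placed 230 [-42.9  -1.1  41.5] 109.70733745723896
spice placed 232 [-42.1 -49.9  41.9] 109.52607613319094
w 1327 [589.6 138.3  41.2]
backw 2000 [0.10415627 0.99456096] [648.6165 187.8629]
[585.51021329 135.80175916 203.94724523]
```

Both placed jars are standing correctly, so I'll pick the third.

>>> {"name": "jog_arm", "arguments": {
  "plan": [0.001, 0.001, -0.04, 0, 0, 0, 0.001, 0.001, -0.075, 0, 0, 0, 0.001, 0.001, -0.095, 0, 0, 0, 0.001, 0.001, -0.115, 0, 0, 0, 0.001, 0.001, -0.13, 0, 0, 0, 0.001, 0.001, -0.138, 0, 0, 0, 0.001, 0.001, -0.138, 0, 0, 0]
}}

```text
clock: 23.45
eef_pos: [586.3, 137.3, 64.9]
eef_rot: [-3.141, 0.0, 1.257]
wrist_force: [-0.5, 0.2, -0.2]
finger_gap: 56.2
finger_force: 0.0
```

>>> {"name": "jog_arm", "arguments": {
  "plan": [0, 0, 0, 0, 0, 0, 0, 0, 0, 0, 0, 0, 0, 0, 0, 0, 0, 0, 0, 0, 0, 0, 0, 0, 0, 0, 0, 0, 0, 0],
  "claw": 0.03
}}

```text
clock: 23.95
eef_pos: [587.1, 137.9, 66.4]
eef_rot: [3.14, -0.001, 1.258]
wrist_force: [-0.6, -0.2, 6.0]
finger_gap: 41.0
finger_force: 15.0
```

>>> {"name": "jog_arm", "arguments": {
  "plan": [0, 0, 0.03, 0, 0, 0, 0, 0, 0.07, 0, 0, 0, 0, 0, 0.11, 0, 0, 0, -0.005, 0, 0.16, 0, 0, 0, -0.01, -0.03, 0.165, 0, 0, 0, -0.02, -0.07, 0.165, 0, 0, 0, -0.03, -0.12, 0.165, 0, 0, 0, -0.04, -0.17, 0.165, 0, 0, 0, -0.05, -0.22, 0.165, 0, 0, 0, -0.06, -0.27, 0.165, 0, 0, 0, -0.064, -0.32, 0.165, 0, 0, 0, -0.064, -0.36, 0.165, 0, 0, 0, -0.064, -0.3785, 0.16, 0, 0, 0, -0.064, -0.3785, 0.14, 0, 0, 0, -0.064, -0.3785, 0.1, 0, 0, 0, -0.064, -0.3785, 0.07, 0, 0, 0, -0.064, -0.3785, 0.06, 0, 0, 0]
}}

```text
clock: 25.65
eef_pos: [521.3, -239.5, 122.1]
eef_rot: [-3.137, -0.001, 1.258]
wrist_force: [-0.7, -0.5, -1.0]
finger_gap: 41.2
finger_force: 15.0
```

>>> {"name": "jog_arm", "arguments": {
  "plan": [0, 0, -0.02, 0, 0, 0, 0, 0, -0.035, 0, 0, 0, 0, 0, -0.045, 0, 0, 0, 0, 0, -0.05, 0, 0, 0, 0, 0, -0.0525, 0, 0, 0, 0, 0, -0.0525, 0, 0, 0]
}}

```text
clock: 26.25
eef_pos: [522.7, -240.7, 73.3]
eef_rot: [3.141, 0.0, 1.258]
wrist_force: [0.5, 0.2, -0.8]
finger_gap: 41.2
finger_force: 15.0
```

>>> {"name": "jog_arm", "arguments": {
  "plan": [0, 0, -0.001, 0, 0, 0, 0, 0, -0.001, 0, 0, 0, 0, 0, -0.001, 0, 0, 0, 0, 0, 0.01, 0, 0, 0, 0, 0, 0.05, 0, 0, 0, 0, 0, 0.1, 0, 0, 0, 0, 0, 0.13, 0, 0, 0, -0.06, 0.05, 0.13, 0, 0, 0, -0.12, 0.1, 0.13, 0, 0, 0, -0.12, 0.15, 0.13, 0, 0, 0, -0.12, 0.15, 0.13, 0, 0, 0],
  "claw": 0.058
}}

```text
clock: 27.35
eef_pos: [401.1, -89.5, 203.8]
eef_rot: [3.14, -0.0, 1.257]
wrist_force: [1.9, -0.5, 0.3]
finger_gap: 58.4
finger_force: 0.0
```

```bash
cat > guard.py <<'E'
from cad import *
def guard(P,pr=1,yr=(280,350),yo=(50,115)):
    m=(P[:,2]>126)&(P[:,2]<145)
    k=m&(abs(P[:,0]-644)<22)&(abs(P[:,1]-180)<90); v,x=line(P[k]); v=v*np.sign(v[1]); gy=v; gx=np.array([v[1],-v[0]])
    s=(P[k][:,:2]-x)@v
    k2=m&(abs((P[:,:2]-x)@gx)<7)&(abs((P[:,:2]-x)@gy)<130); e=np.percentile((P[k2][:,:2]-x)@gy,[.5,99.5])
    print('back n',k.sum(),'pt',x.round(1),'gy',v.round(4),'at y=180 x=%.1f'%(x[0]+v[0]/v[1]*(180-x[1])),'ends',e.round(1),'mid',(x+v*e.mean()).round(1))
    O=x+v*e.mean(); G=np.c_[(P[:,:2]-O)@gx,(P[:,:2]-O)@gy]; return O,gx,gy,G,m
E
python3 -c "
from guard import *
P,L=jars('top')
for y in(50,0,-50):
  k=(P[:,2]>95)&(P[:,2]<118)&(abs(L[:,1]-y)<26)&(abs(L[:,0])<70); print('spice placed',k.sum(),circ(np.c_[L[k],P[k,2]]) if k.sum() else '',np.median(P[k,2]))
O,gx,gy,G,m=guard(P)
for nm,s,px in(('in',1,-5),('out',-1,-10)):
  k=m&(G[:,0]<-25)&(G[:,0]>-215)&(abs(G[:,1]-s*110)<35); p=np.polyfit(G[k,0],G[k,1],1); print(nm,k.sum(),p,'end',G[k].min(0) if s>0 else (G[k,0].min(),G[k,1].max()))
"
```

```text
must 556 [-33.2 118.   68.4] med [-34.6 118.2] z 116.4
tin 712 [ -35.6 -112.4   88.9] med [ -32.8 -119.3] z 112.2
spice placed 227 [-41.9  48.6  41.7] 109.72466742531128
spice placed 230 [-42.7  -1.2  42. ] 110.2671506106442
spice placed 229 [-42.3 -50.   41.7] 109.68148815024279
back n 237 pt [643.9 179.5] gy [0.0992 0.9951] at y=180 x=643.9 ends [-102.4  103.5] mid [643.9 180. ]
in 252 [-4.50264143e-02  1.14560528e+02] end [-202.88388945  112.19553064]
out 256 [-1.02687965e-01 -1.22079033e+02] end (np.float64(-209.2308452703564), np.float64(-94.654763049857))
```

```bash
cat > arc.py <<'E'
import numpy as np
O=np.array([644.5,180.]); gy=np.array([.0992,.9951]); gx=np.array([gy[1],-gy[0]])
def F(phi,r,off,inner=True):
    s=1 if inner else -1
    pin=np.array([-5,110.]) if inner else np.array([-10,-110.])
    o=(5 if inner else 10)+off
    u=np.array([-np.cos(phi),-s*np.sin(phi)]); n=np.array([-np.sin(phi),s*np.cos(phi)])
    g=pin+r*u+o*n; return O+g[0]*gx+g[1]*gy
E
python3 - <<'E'
from arc import *
p=np.degrees; s=F(-.045,150,27); print('start',s.round(1))
for k in range(-3,19):
    ph=np.radians(5*k); f=F(ph,150,12); print(5*k,((f-s)/1000).round(3))
E
```

```text
start [506.6 343.2]
-15 [0.01  0.016]
-10 [0.004 0.004]
-5 [-0.    -0.009]
0 [-0.004 -0.021]
5 [-0.006 -0.034]
10 [-0.007 -0.048]
15 [-0.007 -0.061]
20 [-0.006 -0.074]
25 [-0.003 -0.087]
30 [ 0.  -0.1]
35 [ 0.005 -0.112]
40 [ 0.01  -0.124]
45 [ 0.017 -0.135]
50 [ 0.025 -0.146]
55 [ 0.033 -0.156]
60 [ 0.043 -0.165]
65 [ 0.053 -0.174]
70 [ 0.063 -0.181]
75 [ 0.075 -0.188]
80 [ 0.087 -0.193]
85 [ 0.099 -0.197]
90 [ 0.112 -0.201]
```

>>> {"name": "jog_arm", "arguments": {
  "plan": [0.1055, 0.433, 0, 0, 0, 10, 0.1055, 0.433, 0, 0, 0, 10, 0.1055, 0.433, 0, 0, 0, 10, 0.1055, 0.433, 0, 0, 0, 10, 0.1055, 0.433, 0, 0, 0, 10, 0.1055, 0.433, 0, 0, 0, 10, 0.1055, 0.433, 0, 0, 0, 10, 0.1055, 0.433, 0, 0, 0, 10, 0.1055, 0.433, 0, 0, 0, 10, 0.1055, 0.433, 0, 0, 0, 10, 0.1055, 0.433, 0, 0, 0, 10, 0.1055, 0.433, -0.05, 0, 0, 10, 0.1055, 0.433, -0.1, 0, 0, 10, 0.1055, 0.433, -0.13, 0, 0, 10, 0.1055, 0.433, -0.149, 0, 0, 10, 0.1055, 0.433, -0.149, 0, 0, 10],
  "claw": 0
}}

```text
clock: 29.0
eef_pos: [507.2, 340.5, 52.3]
eef_rot: [-3.139, 0.002, 1.431]
wrist_force: [0.6, -0.6, -0.5]
finger_gap: 0.1
finger_force: 0.0
```

```bash
python3 -c "
from guard import *
P,L=jars('wrist')
O,gx,gy,G,m=guard(P)
k=m&(G[:,0]<-25)&(G[:,0]>-215)&(abs(G[:,1]-110)<35); print(k.sum(),np.polyfit(G[k,0],G[k,1],1) if k.sum()>20 else '')
s=manip.read_state();print(s['eef_pos'],s['eef_rot'])
"
```

```text
Traceback (most recent call last):
  File "guard.py", line 4, in guard
    k=m&(abs(P[:,0]-644)<22)&(abs(P[:,1]-180)<90); v,x=line(P[k]); v=v*np.sign(v[1]); gy=v; gx=np.array([v[1],-v[0]])
                                                       ~~~~^^^^^^
  File "fit.py", line 5, in line
    q=q[~np.isnan(q[:,0])]; vx,vy,x,y=cv2.fitLine(np.float32(q[:,:2]),cv2.DIST_HUBER,0,.01,.01).ravel()
                                      ~~~~~~~~~~~^^^^^^^^^^^^^^^^^^^^^^^^^^^^^^^^^^^^^^^^^^^^^^
cv2.error: OpenCV(4.12.0) /io/opencv/modules/imgproc/src/linefit.cpp:50: error: (-215:Assertion failed) count > 0 in function 'fitLine2D_wods'
```

>>> {"name": "jog_arm", "arguments": {
  "plan": [-0.002, -0.009, 0, 0, 0, 0, -0.004, -0.021, 0, 0, 0, 3, -0.006, -0.034, 0, 0, 0, 8, -0.007, -0.048, 0, 0, 0, 13, -0.007, -0.061, 0, 0, 0, 18, -0.006, -0.074, 0, 0, 0, 23, -0.003, -0.087, 0, 0, 0, 28, 0, -0.1, 0, 0, 0, 33, 0.005, -0.112, 0, 0, 0, 38, 0.01, -0.124, 0, 0, 0, 43, 0.017, -0.135, 0, 0, 0, 48, 0.025, -0.146, 0, 0, 0, 53, 0.033, -0.156, 0, 0, 0, 58, 0.043, -0.165, 0, 0, 0, 63, 0.053, -0.174, 0, 0, 0, 68, 0.063, -0.181, 0, 0, 0, 73, 0.075, -0.188, 0, 0, 0, 78, 0.082, -0.191, 0, 0, 0, 81, 0.09, -0.194, 0, 0, 0, 84, 0.09, -0.194, 0, 0, 0, 84]
}}

```text
clock: 31.05
eef_pos: [599.0, 147.3, 55.7]
eef_rot: [3.141, 0.002, 2.898]
wrist_force: [-0.1, -0.0, 0.6]
finger_gap: 0.6
finger_force: 0.0
```

```bash
python3 -c "
from guard import *
im,d,c=snap('top','t2.png')
cv2.imwrite('pics/t2c.png',cv2.resize(im[180:320,90:290,::-1],(800,560)))
s=manip.read_state();print(s['eef_pos'],s['eef_rot'])
"
```

```text
[598.42165801 147.67570337  55.37541878] [3.14079961e+00 1.80417660e-03 2.89639036e+00]
```

View pics/t2c.png

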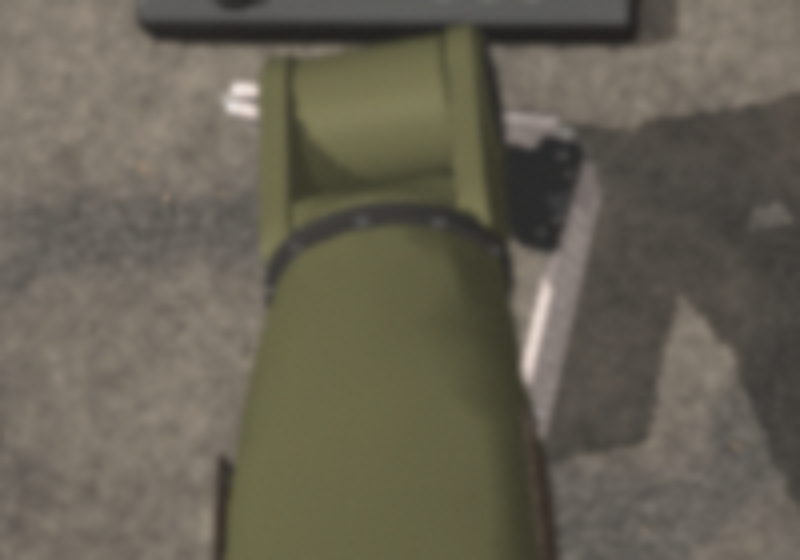

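The arm hides most of the guard. The inner leaf is near the back leaf at crop (240,100) and the outer is still open at (560,300). I'll finish the last part.

>>> {"name": "jog_arm", "arguments": {
  "plan": [0.006, -0.002, 0, 0, 0, 3, 0.012, -0.004, 0, 0, 0, 6, 0.017, -0.006, 0, 0, 0, 8, 0.02, -0.007, 0, 0, 0, 9, 0.022, -0.007, 0, 0, 0, 9, 0.024, -0.007, 0, 0, 0, 9, 0.024, -0.007, 0, 0, 0, 9]
}}

```text
clock: 31.8
eef_pos: [621.7, 141.4, 54.2]
eef_rot: [-3.141, -0.001, 3.055]
wrist_force: [-6.4, -0.8, 5.0]
finger_gap: 0.4
finger_force: 3.1
```

>>> {"name": "jog_arm", "arguments": {
  "plan": [-0.012, 0.001, 0, 0, 0, 0, -0.03, 0.003, 0, 0, 0, 0, -0.03, 0.003, 0.03, 0, 0, 0, -0.03, 0.003, 0.08, 0, 0, 0, -0.03, 0.003, 0.13, 0, 0, 0, -0.05, 0, 0.15, 0, 0, -8, -0.08, -0.03, 0.15, 0, 0, -16, -0.11, -0.06, 0.15, 0, 0, -24, -0.15, -0.1, 0.15, 0, 0, -32, -0.19, -0.14, 0.15, 0, 0, -40, -0.2, -0.18, 0.15, 0, 0, -48, -0.2, -0.2, 0.15, 0, 0, -56, -0.2, -0.2, 0.15, 0, 0, -64, -0.2, -0.2, 0.15, 0, 0, -72, -0.2, -0.2, 0.15, 0, 0, -80, -0.2, -0.2, 0.15, 0, 0, -88, -0.2, -0.2, 0.15, 0, 0, -96, -0.2, -0.2, 0.15, 0, 0, -97]
}}

```text
clock: 33.6
eef_pos: [422.1, -58.7, 204.1]
eef_rot: [3.141, 0.0, 1.359]
wrist_force: [0.4, 0.8, 0.0]
finger_gap: 0.4
finger_force: 0.0
```

```bash
python3 -c "
from guard import *
im,d,c=snap('top','t3.png'); P=cloud(c,d).reshape(-1,3)
cv2.imwrite('pics/t3c.png',cv2.resize(im[180:320,90:290,::-1],(800,560)))
m=(P[:,2]>126)&(P[:,2]<145)&(P[:,0]>400)&(P[:,0]<700)&(P[:,1]>40)&(P[:,1]<350)
M=m.reshape(d.shape).astype(np.uint8);n,l,st,_=cv2.connectedComponentsWithStats(M)
Q=P.reshape(*d.shape,3)
for i in range(1,n):
  if st[i,4]>40:
    q=Q[l==i]; print(st[i],cv2.minAreaRect(np.float32(q[:,:2])),line(q),q.min(0)[:2],q.max(0)[:2])
s=manip.read_state();print(s['eef_pos'],s['eef_rot'])
"
```

```text
[147 201  83  15 529] ((638.8924560546875, 180.881591796875), (207.47091674804688, 18.961454391479492), 84.44239044189453) (array([0.08576651, 0.99631524], dtype=float32), array([639.60516, 179.73831], dtype=float32)) [621.03424157  77.15633704] [657.12425348 284.33396762]
[215 218  22  77 268] ((519.8167724609375, 82.67434692382812), (10.291057586669922, 192.18406677246094), 78.54407501220703) (array([ 0.9792078 , -0.20285968], dtype=float32), array([517.74225,  81.83684], dtype=float32)) [425.90643148  59.18711146] [613.68284138 105.96850323]
[422.06344678 -58.65793729 204.03675217] [3.14100610e+00 4.95603126e-05 1.36259072e+00]
```

View pics/t3c.png

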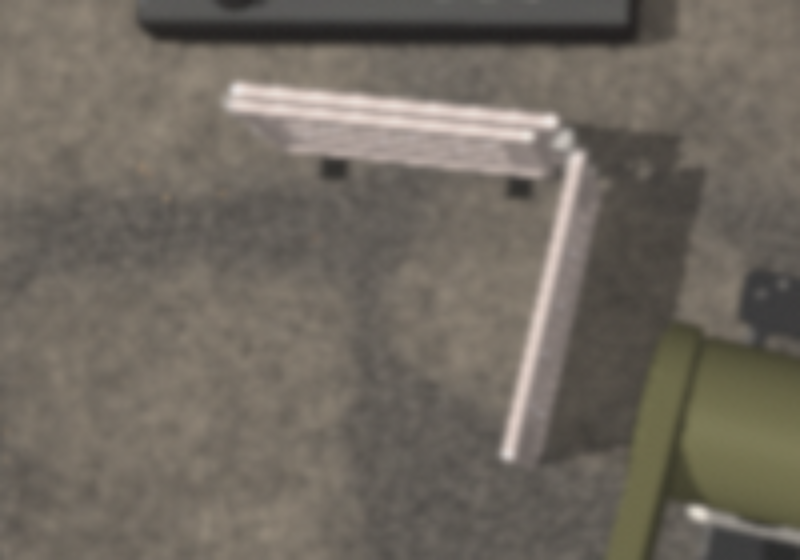

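The inner leaf is flat against the back leaf (crop 230–560, 90–145) and the guard hasn't moved. The outer leaf is open at (545,310). Next is the outer leaf's arc.

Run:
```python
from arc import *
s=F(.1,150,27,False); print('start',s.round(1))
for k in range(1,19):
    ph=np.radians(5*k); f=F(ph,150,12,False); print(5*k,((f-s)/1000).round(3))
```

```text
start [469.3  65. ]
5 [0.003 0.013]
10 [0.004 0.026]
15 [0.006 0.039]
20 [0.01  0.052]
25 [0.014 0.064]
30 [0.02  0.076]
35 [0.026 0.088]
40 [0.034 0.099]
45 [0.042 0.109]
50 [0.052 0.118]
55 [0.062 0.127]
60 [0.073 0.134]
65 [0.084 0.141]
70 [0.096 0.146]
75 [0.108 0.151]
80 [0.121 0.154]
85 [0.134 0.157]
90 [0.147 0.158]
```

>>> {"name": "jog_arm", "arguments": {
  "plan": [0.047, 0.124, 0, 0, 0, 0, 0.047, 0.124, 0, 0, 0, 0, 0.047, 0.124, 0, 0, 0, 0, 0.047, 0.124, -0.02, 0, 0, 0, 0.047, 0.124, -0.06, 0, 0, 0, 0.047, 0.124, -0.1, 0, 0, 0, 0.047, 0.124, -0.135, 0, 0, 0, 0.047, 0.124, -0.149, 0, 0, 0, 0.047, 0.124, -0.149, 0, 0, 0]
}}

```text
clock: 34.55
eef_pos: [467.9, 65.3, 53.2]
eef_rot: [-3.138, 0.001, 1.366]
wrist_force: [0.0, 0.2, 0.2]
finger_gap: 0.8
finger_force: 0.0
```

>>> {"name": "jog_arm", "arguments": {
  "plan": [0.003, 0.008, 0, 0, 0, 0, 0.003, 0.016, 0, 0, 0, 0, 0.004, 0.026, 0, 0, 0, -4, 0.006, 0.039, 0, 0, 0, -9, 0.01, 0.052, 0, 0, 0, -14, 0.014, 0.064, 0, 0, 0, -19, 0.02, 0.076, 0, 0, 0, -24, 0.026, 0.088, 0, 0, 0, -29, 0.034, 0.099, 0, 0, 0, -34, 0.042, 0.109, 0, 0, 0, -39, 0.052, 0.118, 0, 0, 0, -44, 0.062, 0.127, 0, 0, 0, -49, 0.073, 0.134, 0, 0, 0, -54, 0.084, 0.141, 0, 0, 0, -59, 0.096, 0.146, 0, 0, 0, -64, 0.108, 0.151, 0, 0, 0, -69, 0.115, 0.153, 0, 0, 0, -72, 0.122, 0.154, 0, 0, 0, -75, 0.122, 0.154, 0, 0, 0, -75]
}}

```text
clock: 36.45
eef_pos: [591.7, 220.3, 56.0]
eef_rot: [-3.141, -0.002, 0.054]
wrist_force: [0.1, 1.3, 0.6]
finger_gap: 0.4
finger_force: 0.0
```

>>> {"name": "jog_arm", "arguments": {
  "plan": [0.007, 0.001, 0, 0, 0, -3, 0.013, 0.002, 0, 0, 0, -6, 0.018, 0.003, 0, 0, 0, -8, 0.021, 0.003, 0, 0, 0, -9, 0.024, 0.003, 0, 0, 0, -9, 0.026, 0.003, 0, 0, 0, -9, 0.026, 0.003, 0, 0, 0, -9]
}}

```text
clock: 37.15
eef_pos: [617.1, 222.3, 55.0]
eef_rot: [-3.142, -0.0, -0.103]
wrist_force: [-1.3, -0.1, 1.0]
finger_gap: 0.4
finger_force: 0.0
```

>>> {"name": "jog_arm", "arguments": {
  "plan": [0.002, 0, 0, 0, 0, 0, 0.003, 0, 0, 0, 0, 0, 0.004, 0, 0, 0, 0, 0, 0.004, 0, 0, 0, 0, 0]
}}

```text
clock: 37.55
eef_pos: [621.0, 222.4, 55.0]
eef_rot: [-3.142, 0.0, -0.104]
wrist_force: [-3.0, -0.1, 1.3]
finger_gap: 0.3
finger_force: 1.5
```

>>> {"name": "jog_arm", "arguments": {
  "plan": [-0.012, 0.001, 0, 0, 0, 0, -0.03, 0.003, 0, 0, 0, 0, -0.03, 0.003, 0.03, 0, 0, 0, -0.03, 0.003, 0.08, 0, 0, 0, -0.03, 0.003, 0.13, 0, 0, 0, -0.05, 0, 0.15, 0, 0, 8, -0.08, -0.03, 0.15, 0, 0, 16, -0.11, -0.06, 0.15, 0, 0, 24, -0.15, -0.1, 0.15, 0, 0, 32, -0.19, -0.14, 0.15, 0, 0, 40, -0.2, -0.18, 0.15, 0, 0, 48, -0.2, -0.22, 0.15, 0, 0, 56, -0.2, -0.26, 0.15, 0, 0, 64, -0.2, -0.28, 0.15, 0, 0, 72, -0.2, -0.28, 0.15, 0, 0, 80, -0.2, -0.28, 0.15, 0, 0, 88, -0.2, -0.28, 0.15, 0, 0, 90],
  "claw": 0.06
}}

```text
clock: 39.25
eef_pos: [421.1, -58.1, 205.0]
eef_rot: [3.141, 0.0, 1.472]
wrist_force: [-0.2, 0.3, 0.3]
finger_gap: 60.2
finger_force: 0.0
```

```bash
cat > pk.py <<'E'
from guard import *
def packet(n='top',x0=560,x1=720):
    im,d,c=snap(n); P=cloud(c,d)
    m=((P[...,2]>126)&(P[...,2]<145)&(P[...,0]>x0)&(P[...,0]<x1)&(P[...,1]>20)&(P[...,1]<340)).astype(np.uint8)
    k,l,st,_=cv2.connectedComponentsWithStats(m); i=1+st[1:,4].argmax(); q=P[l==i]
    print(n,st[i],cv2.minAreaRect(np.float32(q[:,:2])),line(q),q[:,2].mean()); return im
E
python3 -c "
from pk import *
im=packet()
cv2.imwrite('pics/t4c.png',cv2.resize(im[180:320,90:290,::-1],(800,560)))
s=manip.read_state();print(s['eef_pos'],s['eef_rot'])
"
```

```text
top [147 201  83  19 774] ((634.530029296875, 181.24827575683594), (207.66880798339844, 28.84611701965332), 84.2260971069336) (array([0.10766904, 0.9941868 ], dtype=float32), array([633.97906, 184.15382], dtype=float32)) 132.70856645858206
[421.1176476  -57.96720305 205.0228779 ] [3.14092252e+00 2.43726556e-04 1.47208298e+00]
```

View pics/t4c.png

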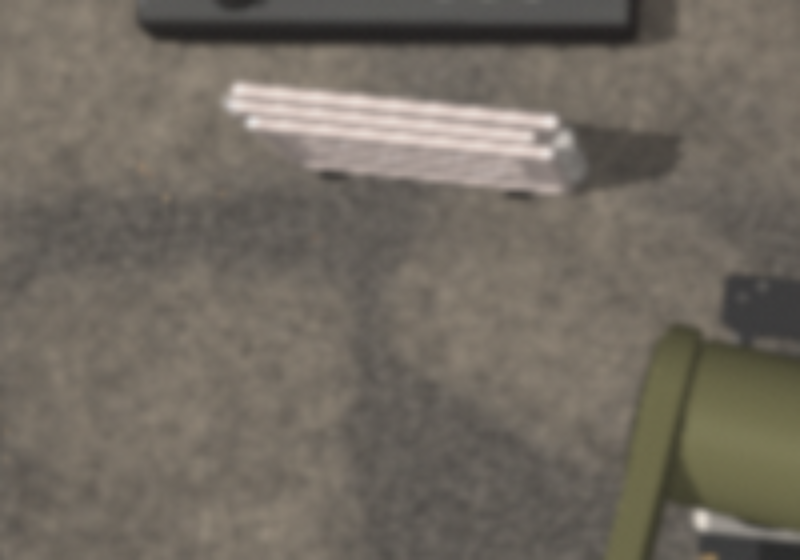

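The guard is now a flat packet at crop (230–580, 85–190), centred at world (634.5, 181) with yaw -5.8°. I'll go and grip it.

>>> {"name": "jog_arm", "arguments": {
  "plan": [0.2145, 0.2385, 0, 0, 0, 0, 0.2145, 0.2385, 0, 0, 0, 0, 0.2145, 0.2385, 0, 0, 0, 0, 0.2145, 0.2385, 0, 0, 0, 0, 0.2145, 0.2385, 0, 0, 0, 0, 0.2145, 0.2385, 0, 0, 0, 0, 0.2145, 0.2385, 0, 0, 0, 0, 0.2145, 0.2385, 0, 0, 0, 0, 0.2145, 0.2385, 0, 0, 0, 0]
}}

```text
clock: 40.2
eef_pos: [635.3, 180.7, 204.4]
eef_rot: [-3.141, 0.0, 1.467]
wrist_force: [-0.8, -0.0, -0.1]
finger_gap: 60.1
finger_force: 0.0
```

```bash
python3 -c "
from pk import *
packet('wrist');
s=manip.read_state();print(s['eef_pos'],s['eef_rot'])
"
```

```text
wrist [ 287   94   11  220 1966] ((648.7545776367188, 181.39515686035156), (206.45645141601562, 8.071198463439941), 84.172607421875) (array([0.10209084, 0.99477506], dtype=float32), array([649.76044, 193.19997], dtype=float32)) 135.06912476657294
[635.22443416 180.20985383 204.84694845] [-3.14149267e+00  2.45192072e-04  1.46621184e+00]
```

>>> {"name": "jog_arm", "arguments": {
  "plan": [0.0015, 0.0005, -0.03, 0, 0, 0, 0.0015, 0.0005, -0.06, 0, 0, 0, 0.0015, 0.0005, -0.08, 0, 0, 0, 0.0015, 0.0005, -0.095, 0, 0, 0, 0.0015, 0.0005, -0.11, 0, 0, 0, 0.0015, 0.0005, -0.11, 0, 0, 0]
}}

```text
clock: 40.85
eef_pos: [636.3, 180.8, 93.4]
eef_rot: [-3.139, 0.001, 1.467]
wrist_force: [0.1, -0.6, -0.4]
finger_gap: 60.0
finger_force: 0.0
```

>>> {"name": "jog_arm", "arguments": {
  "plan": [0, 0, 0, 0, 0, 0, 0, 0, 0, 0, 0, 0, 0, 0, 0, 0, 0, 0, 0, 0, 0, 0, 0, 0, 0, 0, 0, 0, 0, 0, 0, 0, 0, 0, 0, 0, 0, 0, 0, 0, 0, 0],
  "claw": 0.015,
  "force": 40
}}

```text
clock: 41.55
eef_pos: [637.2, 181.4, 95.3]
eef_rot: [3.141, -0.0, 1.467]
wrist_force: [0.3, 0.1, 2.8]
finger_gap: 27.4
finger_force: 40.0
```

>>> {"name": "jog_arm", "arguments": {
  "plan": [0, 0, 0.01, 0, 0, 0, 0, 0, 0.03, 0, 0, 0, 0, 0, 0.06, 0, 0, 0, 0, 0, 0.1, 0, 0, 0, 0, 0, 0.135, 0, 0, 0, 0, -0.01, 0.155, 0, 0, 0, -0.005, -0.04, 0.16, 0, 0, -1, -0.01, -0.08, 0.16, 0, 0, -2, -0.015, -0.12, 0.16, 0, 0, -3, -0.02, -0.16, 0.16, 0, 0, -4, -0.025, -0.2, 0.16, 0, 0, -5, -0.03, -0.24, 0.16, 0, 0, -6, -0.035, -0.28, 0.16, 0, 0, -7, -0.04, -0.32, 0.16, 0, 0, -8, -0.045, -0.36, 0.16, 0, 0, -9, -0.05, -0.4, 0.16, 0, 0, -10, -0.055, -0.44, 0.16, 0, 0, -11, -0.058, -0.47, 0.16, 0, 0, -12, -0.0594, -0.488, 0.16, 0, 0, -12, -0.0594, -0.4923, 0.16, 0, 0, -12]
}}

```text
clock: 43.55
eef_pos: [577.1, -312.4, 254.3]
eef_rot: [-3.14, -0.0, 1.256]
wrist_force: [1.0, 0.3, -6.0]
finger_gap: 27.4
finger_force: 40.0
```

```bash
python3 -c "
from cad import *
im,d,c=snap('top','t5.png'); cv2.imwrite('pics/t5c.png',cv2.resize(im[190:310,280:470,::-1],(800,505)))
im,d,c=snap('wrist','w5.png'); im,d,c=snap('scene','s5.png');cv2.imwrite('pics/s5c.png',cv2.resize(im[150:330,230:430,::-1],(660,594)))
s=manip.read_state();print(s['eef_pos'],s['eef_rot'],loc(s['eef_pos'][None]),s['finger_gap'])
"
```

```text
[ 577.86638149 -309.99130079  254.80041594] [-3.14104356e+00 -4.80518607e-04  1.25865801e+00] [[33.74613297  0.87989281]] 27.58455399230104
```

View pics/w5.png

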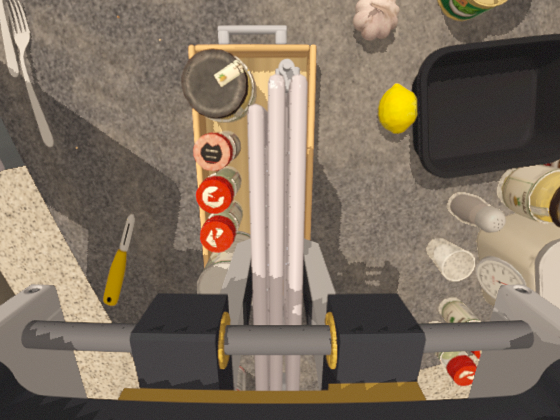

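View pics/s5c.png

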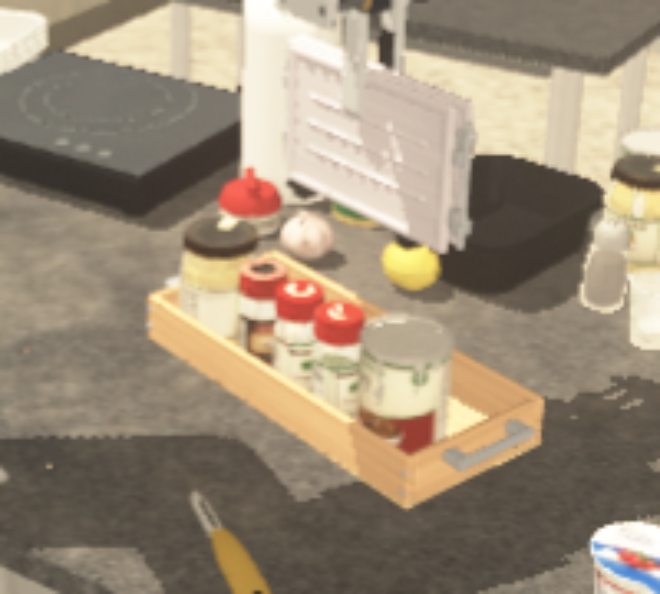

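The wrist view shows the packet hanging upright between the jar row (columns 185–250) and the far wall (column 305). The scene view shows it level. Lowering now.

>>> {"name": "jog_arm", "arguments": {
  "plan": [0, 0, -0.02, 0, 0, 0, 0, 0, -0.05, 0, 0, 0, 0, 0, -0.08, 0, 0, 0, 0, 0, -0.1, 0, 0, 0, 0, 0, -0.115, 0, 0, 0, 0, 0, -0.125, 0, 0, 0, 0, 0, -0.133, 0, 0, 0, 0, 0, -0.14, 0, 0, 0, 0, 0, -0.145, 0, 0, 0, 0, 0, -0.149, 0, 0, 0, 0, 0, -0.152, 0, 0, 0, 0, 0, -0.152, 0, 0, 0, 0, 0, -0.152, 0, 0, 0]
}}

```text
clock: 45.0
eef_pos: [577.7, -311.1, 103.2]
eef_rot: [3.141, 0.0, 1.258]
wrist_force: [-0.4, -0.4, -5.9]
finger_gap: 27.5
finger_force: 40.0
```

>>> {"name": "jog_arm", "arguments": {
  "plan": [0, 0, -0.001, 0, 0, 0, 0, 0, -0.002, 0, 0, 0, 0, 0, -0.003, 0, 0, 0, 0, 0, -0.003, 0, 0, 0]
}}

```text
clock: 45.4
eef_pos: [577.8, -311.2, 101.4]
eef_rot: [3.14, 0.0, 1.258]
wrist_force: [-3.1, 2.0, 4.9]
finger_gap: 27.6
finger_force: 40.0
```

>>> {"name": "jog_arm", "arguments": {
  "plan": [0, 0, 0.001, 0, 0, 0, 0, 0, 0.001, 0, 0, 0, 0, 0, 0.001, 0, 0, 0, 0, 0, 0.001, 0, 0, 0, 0, 0, 0.015, 0, 0, 0, 0, 0, 0.04, 0, 0, 0, 0, 0, 0.08, 0, 0, 0, 0, 0, 0.12, 0, 0, 0, -0.05, 0.05, 0.14, 0, 0, 0, -0.1, 0.1, 0.14, 0, 0, 0, -0.14, 0.15, 0.14, 0, 0, 0, -0.17, 0.2, 0.14, 0, 0, 0, -0.2, 0.25, 0.14, 0, 0, 0, -0.2, 0.3, 0.14, 0, 0, 0, -0.2, 0.3, 0.14, 0, 0, 0],
  "claw": 0.046
}}

```text
clock: 46.9
eef_pos: [382.8, -26.8, 241.0]
eef_rot: [3.14, -0.0, 1.257]
wrist_force: [1.0, 1.0, 0.3]
finger_gap: 45.8
finger_force: 0.0
```

```bash
python3 -c "
from cad import *
P,L=jars('top')
for y in(50,0,-50):
  k=(P[:,2]>95)&(P[:,2]<118)&(abs(L[:,1]-y)<26)&(L[:,0]<-15)&(L[:,0]>-70); print('spice',circ(np.c_[L[k],P[k,2]]),np.median(P[k,2]))
k=(P[:,2]>128)&(P[:,2]<155)&(abs(L[:,1])<140)&(abs(L[:,0])<75); print('guard top',k.sum(),cv2.minAreaRect(np.float32(L[k])),np.percentile(P[k,2],[5,50,95]))
im=np.load('last_top.npz')['im']; a=cv2.resize(im[190:310,280:470,::-1],(640,404))
im,d,c=snap('scene'); b=cv2.resize(im[150:330,230:430,::-1],(449,404)); cv2.imwrite('pics/fin.png',cv2.resize(np.hstack([a,b]),(800,297)))
print(manip.read_state()['eef_pos'])
"
```

```text
must 609 [-12.2 101.1 122.6] med [-32.7 116.1] z 116.4
tin 771 [ -11.3 -104.6  124.4] med [ -29.6 -116.5] z 112.3
spice [-41.7  48.5  41.9] 109.73453322431601
spice [-42.2  -0.7  42.2] 109.73118165979383
spice [-42.3 -50.3  42.2] 109.39217692915224
guard top 831 ((30.88643455505371, -5.042732238769531), (29.482101440429688, 213.71151733398438), 0.35218533873558044) [133.15713644 138.50867809 142.58260773]
[382.5891356  -24.5384161  241.37642074]
```

View pics/fin.png

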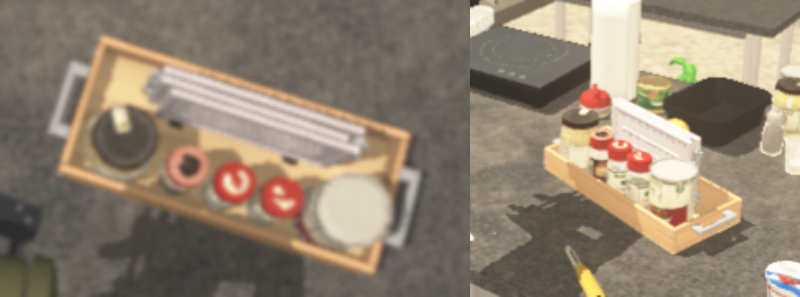

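The packet stands flat and upright along the far wall (left half, 155–365, 70–160), with the jars and tin upright in a row in front of it. Handing in.

```bash
python3 -c "
from cell import manip
print(manip.sign_off())"
```

```text
the job is handed in; nothing more can be done
None
```

I handed the job in at about 47 s on the robot's clock: all three spice jars, the mustard jar and the tin stand upright in the caddy, with the guard folded flat and standing along the far wall; no verdict came back.

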